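# Refill the laundry dosing station

### The job

Refill the laundry dosing station. First switch it off by pushing down the ring-marked end of the rocker, and keep it off while you clear the two uncapped empty bottles from the steel deck, standing them upright in the returns crate, and bring every capped canister from the shelf, up over the front rail, to stand upright on the deck, inside its rim. Then push down the bar-marked end of the rocker to switch the station on again; leave the carton and the other things about where they are.

Things in the scene. Friction and masses are not known exactly. Their poses are not given: they have to be found in the camera images.
- canister_a: Full detergent canister: upright white cylinder 70 mm across and 78 mm high, rounded shoulder up to 88 mm, then a grey screw cap 42 mm across whose flat top is at 126 mm; 0.25 to 0.5 kg. Origin: centre of its underside, z up. Stands on the shelf. Three or all four of the canisters are present, an absent one reads None.
- canister_b: Full detergent canister: upright white cylinder 70 mm across and 78 mm high, rounded shoulder up to 88 mm, then a grey screw cap 42 mm across whose flat top is at 126 mm; 0.25 to 0.5 kg. Origin: centre of its underside, z up. Stands on the shelf. Three or all four of the canisters are present, an absent one reads None.
- canister_c: Full detergent canister: upright white cylinder 70 mm across and 78 mm high, rounded shoulder up to 88 mm, then a grey screw cap 42 mm across whose flat top is at 126 mm; 0.25 to 0.5 kg. Origin: centre of its underside, z up. Stands on the shelf. Three or all four of the canisters are present, an absent one reads None.
- canister_d: Full detergent canister: upright white cylinder 70 mm across and 78 mm high, rounded shoulder up to 88 mm, then a grey screw cap 42 mm across whose flat top is at 126 mm; 0.25 to 0.5 kg. Origin: centre of its underside, z up. Stands on the shelf. Three or all four of the canisters are present, an absent one reads None.
- empty_1: Empty bottle: the same white body as a full canister (70 mm across, 78 mm high, shoulder to 88 mm) but with no cap: a bare white neck 28 mm across with a dark mouth, top at 122 mm; 0.06 kg. Origin: centre of its underside, z up. Stands on the dosing deck at the start.
- empty_2: Empty bottle: the same white body as a full canister (70 mm across, 78 mm high, shoulder to 88 mm) but with no cap: a bare white neck 28 mm across with a dark mouth, top at 122 mm; 0.06 kg. Origin: centre of its underside, z up. Stands on the dosing deck at the start.
- shelf: Fixed low grey supply shelf, 130 mm deep (its x) and 600 mm wide (its y). Board top 60 mm above the table. Front (-x, towards the robot) and back each have an aluminium retaining rail whose top is 45 mm above the board (105 mm above the table), inner faces 57 mm either side of the middle; end cheeks 12 mm thick, equally high. Open above. Origin: on the table under its middle.
- deck: Fixed steel dosing deck, a shallow tray 120 mm (its x) by 440 mm (its y); floor 12 mm above the table, walls 8 mm thick with the rim 24 mm above the table, so the usable floor is 104 by 424 mm. A small grey sensor block, 18 mm high, is joined to its +y end. Origin: on the table under the tray's middle.
- crate: Fixed grey open returns crate 150 mm (its x) by 240 mm (its y), 70 mm high, walls 6 mm, inner floor about 6 mm above the table. Origin: on the table under its middle.
- rocker (a joint): Over-centre rocker switch on top of the grey control box (box 150 x 90 x 50 mm). White plate 84 mm long by 42 mm wide, pivot across its middle 66 mm above the table. +0.22 rad: on (on end down, the start); -0.22 rad: off (off end down). Pushing a raised end down with about 6 N, by about 7 mm, carries it past the middle and it snaps over (13 mm at that point in all) and stays.
- on_end (a point): Press point on the rocker's upper face, 30 mm from its pivot towards the end marked with a bar (the end farther from the robot). Pushed down: on. z is normal to the plate.
- off_end (a point): Press point on the rocker's upper face, 30 mm from its pivot towards the end marked with a ring (the end nearer the robot). It stands up at the start; pushed down: off. z is normal to the plate.
- soda_carton: Bystander: brown carton 60 x 60 x 120 mm among the canisters on the shelf; it stays. Origin: centre of its underside.
- spray: Bystander: blue stain-remover bottle 60 mm across, 160 mm high, on the table beside the crate. Origin: centre of its underside.
- scoop: Bystander: clear measuring mug 72 mm across, 70 mm high, with a handle. Origin: centre of its underside.
- brush: Bystander: hand brush with a wooden handle lying on the table. Origin: on its underside.
- peg_jar: Bystander: glass jar with a steel lid, 80 mm across, 110 mm high. Origin: centre of its underside.
- soap_box: Bystander: paper soap box 90 x 60 x 35 mm. Origin: centre of its underside.

How it is judged:
By the outcome, as a careful person would: the job done as asked, in the order asked, and still so for the second after the job is handed in, with the robot touching nothing.
Of canister_a, canister_b, canister_c, canister_d only 3 to 4 are there at a start; the rules pass over those that are not, and their reading is None.
At some moment in a run one of canister_a, canister_b, canister_c, canister_d, empty_1, empty_2 may be knocked a few centimetres aside while the robot is not near it.
It also fails if it takes over 200 s, if anything falls off the work surface, if the arm or the gripper's body presses on something with over 40 N, if the wrist force passes 120 N, or if a joint passes its speed limit or range.

### The arm

A 6-joint arm with a two-finger parallel gripper is mounted at the origin on the work surface. World frame = base frame: x ahead of the robot, y to its left, z up, the work surface at z = 0. Lengths are in m, angles in rad, forces in N, time in s.
With the tool pointing down it reaches from about 0.25 to 0.775 m from the base axis. Payload 4 kg.
Tool frame: the origin (TCP) lies at the very end of the fingers, on their centre line; the grasp point (between the pads) lies 19 mm behind it; z points along the fingers, y is the line along which they close (so a half turn about z gives the same grasp; the last joint's range is limited). The gripper opens to 94 mm and grips with 3 to 60 N. Pads are 16 mm wide; open, the fingers measure 119 mm over their backs; the gripper's body (75 mm by 177 mm) begins 78 mm behind the grasp point.
Start: joints at [-0.103, 0.087, 1.371, -0, 1.684, -0.103], TCP at [0.55, -0, 0.206] pointing down, gripper open.
Joint ranges: [-3.1, 3.1], [-0.76, 2.03], [0.27, 2.55], [-1.08, 4.22], [0.17, 2.65], [-2.57, 2.57]. Speed limits (rad/s): [2.79, 2.79, 3.14, 3.14, 3.14, 3.14].

### API

Orientations are given as [roll, pitch, yaw] about the fixed x, y, z axes, in that order (R = Rz(yaw) Ry(pitch) Rx(roll)).
In Python, from bench import robot, snapshot, finder gives the robot as it stands.
- The arm moves only by the tool drive_tool, never from a script. Its argument "deltas" is text: rows parted by semicolons, each of 7 numbers parted by spaces: the shift along the tool's x, y, z each as a share of 100 mm, from -1 to 1, then the turn, a rotation vector about the tool's x, y, z each as a share of 90 degrees, from -1 to 1, then the finger opening in mm, from 0 to 94. In form: tx ty tz rx ry rz gripper; .... A call has 1 to 5 rows; each row is the pose to reach, as a shift and turn from the pose commanded when the call began, along the tool's axes at that moment; what a row does not reach only later rows make up. A row lasts 1/10 s, in which the tool goes at most 50 mm and 8.59 degrees, less where a joint would pass 70% of its speed; a pose out of reach is approached as far as the arm can. A call with a number of a shift or a turn outside -1 to 1 is refused whole. A call with a gripper value outside its range is refused whole. The fingers move at their own pace and stop on an object; the grip force is fixed at half the most. Time passes only in rows, so rows that repeat a pose let the fingers close. It gives the time, the measured TCP pose, the force, the opening and the grip force at its end, in the units of the state.
- robot.get_obs(): the state, without advancing time (a new reading comes with each control period).
- snapshot(name): name is "scene" or "side" or "wrist"; returns a dict with "img" (384x512x3 uint8, red, green, blue), "fx", "fy", "cx", "cy" (pixels), "D" ([k1, k2, p1, p2, k3] as OpenCV has them; the pictures are not rectified), "T" (4x4, takes a point from camera to world coordinates); the wrist camera has in their place "hand_eye" (4x4, takes a point from camera to tool coordinates, whose origin is the TCP and whose axes are the flange's). Camera axes: x right, y up, looking along -z (the intrinsics and any distortion apply to the point x, -y, -z); pixel columns grow to the right and rows downward; lengths in m; the calibration is good to about 2 mm. A picture is of the moment at which its call begins: read the wrist's pose just before it. There is no depth.
- robot.close_job(): hands the job in; it is judged then, once.
Trained networks look in the newest picture that a camera, given by its name, has taken for a name from the list of things; names that differ only in an ending like _2 or _b are one class to them, and where a whole thing is asked for, a point or a joint stands for the part that bears it (a point fixed in the world has none). Each returns a list of dicts, best first, with "confidence" (0 to 1); they miss things now and then, are a little off and sometimes report something else, mostly with a low value. They report only what shows in the picture. A call takes as long as a camera call.
- finder.look_for(camera, thing): "xy" ([column, row] in pixels, amid what is visible of it).
- finder.masks_of(camera, thing): "region" (384x512 bool, what is visible of it) and "xy" ([column, row] in pixels, amid what is visible of it).
- finder.landmark_of(camera, thing): "xy" ([column, row] in pixels: a listed point, or the origin of a listed thing).
The state is a dict: "time": time; "joint_positions": joint angles; "qvel": joint speeds; "joint_torque": joint torques, N m; "tool_pos": TCP position; "ee_rot": TCP orientation; "wrist_force": force on the tool from outside, world axes, zero at the start; "wrist_torque": the same for the moment, N m; "width": finger opening in m; "finger_force": force on a finger pad.
Only numpy, scipy, OpenCV 4.12 (cv2) and the standard library are available. Lean on these libraries where they do the work, as an engineer would, in place of code of your own. Each camera call takes 0.05 s, during which the arm holds its last target. There are 200 camera calls.

## Working session

There is one attempt and no reset: what is moved stays moved. The work goes in short steps, Python scripts to look and compute and a tool call to move; the robot and the scene stay as the last step left them, time stands still between calls to the robot, and variables do not carry over. Pictures are saved under pics/ and viewed, at most 14 in all, crops included, and the job is handed in when it is done.

Besides the shell and the picture viewer there is one more tool, called after "Emit:" by a JSON object that holds its "method" and its "body". drive_tool: Moves the arm, as the interface text tells. Shift numbers are shares of 100 mm and turn numbers shares of 90 degrees, none past 1 either way. Its arguments: {"type":"object","properties":{"deltas":{"type":"string"}},"required":["deltas"]}

```bash
ls; mkdir -p pics; cat > h.py <<'E'
import numpy as np, cv2
from bench import robot, snapshot, finder
from scipy.spatial.transform import Rotation as R
def tool():
    o=robot.get_obs(); T=np.eye(4); T[:3,:3]=R.from_euler('xyz',o['ee_rot']).as_matrix(); T[:3,3]=o['tool_pos']; return T
def snap(n):
    W=tool(); s=snapshot(n); s['Tw']=s['T'] if 'T' in s and n!='wrist' else W@s['hand_eye']; return s
def ray(s,px,z):
    K=np.array([[s['fx'],0,s['cx']],[0,s['fy'],s['cy']],[0,0,1.]])
    u=cv2.undistortPoints(np.array([[px]],float),K,np.array(s['D'],float))[0,0]
    d=s['Tw'][:3,:3]@np.array([u[0],-u[1],-1]); o=s['Tw'][:3,3]
    return o+d*(z-o[2])/d[2]
def proj(s,p):
    K=np.array([[s['fx'],0,s['cx']],[0,s['fy'],s['cy']],[0,0,1.]])
    c=np.linalg.inv(s['Tw'])@np.append(p,1); c=c[:3]*[1,-1,-1]
    return cv2.projectPoints(c.reshape(1,3),np.zeros(3),np.zeros(3),K,np.array(s['D'],float))[0].ravel()
def save(s,f,k=1.0):
    cv2.imwrite('pics/'+f,cv2.resize(s['img'][:,:,::-1],None,fx=k,fy=k))
E
python3 - <<'E'
from h import *
ss={n:snap(n) for n in('scene','side')}
for n,s in ss.items():
    save(s,n+'0.png',1.5)
    print(n,s['Tw'][:3,3].round(3))
    for t in ['canister_a','empty_1','shelf','deck','crate','on_end','off_end','soda_carton','spray']:
        r=finder.landmark_of(n,t)
        z=.06 if t in('canister_a','soda_carton') else .012 if t=='empty_1' else .066 if 'end' in t else 0
        print(n,t,[(np.round(d['xy']).tolist(),round(d['confidence'],2),ray(s,d['xy'],z)[:2].round(3).tolist()) for d in r if d['confidence']>.2])
E
```

```text
pics
scene [0.899 0.801 0.928]
scene canister_a [([218.0, 234.0], 0.76, [0.627, 0.053]), ([262.0, 293.0], 0.69, [0.615, 0.279]), ([236.0, 261.0], 0.69, [0.625, 0.163])]
scene empty_1 [([259.0, 200.0], 0.61, [0.439, -0.054]), ([301.0, 250.0], 0.55, [0.434, 0.18])]
scene shelf [([225.0, 248.0], 0.77, [0.613, 0.059])]
scene deck [([282.0, 234.0], 0.59, [0.446, 0.095])]
scene crate [([235.0, 157.0], 0.97, [0.399, -0.305])]
scene on_end [([176.0, 150.0], 0.58, [0.593, -0.362]), ([224.0, 246.0], 0.31, [0.632, 0.107])]
scene off_end [([189.0, 144.0], 0.5, [0.541, -0.371]), ([261.0, 202.0], 0.26, [0.464, 0.006])]
scene soda_carton [([189.0, 187.0], 0.71, [0.622, -0.168])]
scene spray [([235.0, 154.0], 0.58, [0.392, -0.319]), ([217.0, 125.0], 0.44, [0.369, -0.526]), ([275.0, 140.0], 0.38, [0.225, -0.321])]
side [-0.482 -0.588  1.002]
side canister_a [([268.0, 157.0], 0.98, [0.634, 0.051]), ([210.0, 139.0], 0.86, [0.63, 0.295])]
side empty_1 [([209.0, 188.0], 0.81, [0.441, 0.173]), ([271.0, 211.0], 0.63, [0.446, -0.063]), ([330.0, 182.0], 0.53, [0.668, -0.169])]
side shelf [([268.0, 170.0], 0.81, [0.636, 0.054])]
side deck [([227.0, 200.0], 0.67, [0.431, 0.093])]
side crate [([331.0, 250.0], 0.91, [0.397, -0.295])]
side on_end [([313.0, 296.0], 0.63, [0.176, -0.338]), ([378.0, 202.0], 0.52, [0.593, -0.359])]
side off_end [([374.0, 211.0], 0.81, [0.546, -0.362])]
side soda_carton [([328.0, 180.0], 0.64, [0.62, -0.179])]
side spray [([402.0, 281.0], 0.61, [0.386, -0.516])]
```

View pics/scene0.png

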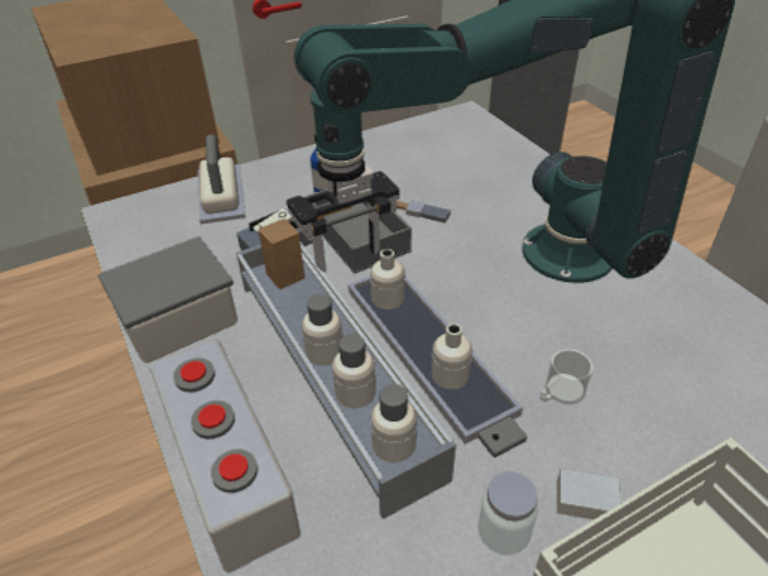

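View pics/side0.png

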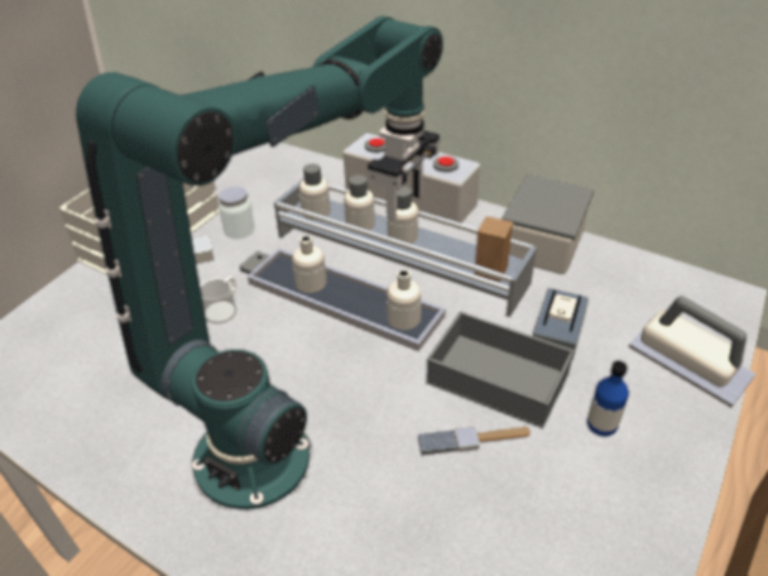

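Scene: three canisters stand on the shelf (scene px ≈ 320,330; 352,370; 393,420 in the 1.5x picture), with the carton at the −y end. Two uncapped empties stand on the deck (387,280; 451,355). The crate is behind the gripper, and the rocker is at the far −y end (side px 563,308).

```bash
python3 - <<'E'
from h import *
print(tool().round(3)); o=robot.get_obs(); print(o['time'],o['width'],o['wrist_force'])
print(snapshot('wrist')['hand_eye'].round(3) )
E
```

```text
[[-0.     1.     0.     0.55 ]
 [ 1.     0.    -0.    -0.   ]
 [-0.     0.    -1.     0.205]
 [ 0.     0.     0.     1.   ]]
1.0 0.09392279804627249 [ 0.25432749 -0.34240502 -0.22009612]
[[ 0.     0.958  0.285  0.084]
 [ 1.    -0.    -0.    -0.001]
 [-0.     0.285 -0.958 -0.178]
 [ 0.     0.     0.     1.   ]]
```

Emit:
{"method": "drive_tool", "body": {"deltas": "0 0 -0.3 0 0 0 20; 0 0 -0.5 0 0 0 0"}}

```text
time: 1.25
tool_pos: [0.5499, -0.0, 0.2564]
ee_rot: [-3.142, -0.0, 1.571]
wrist_force: [-0.2, -0.2, 0.4]
width: 0.0815
finger_force: 0.0
```

Emit:
{"method": "drive_tool", "body": {"deltas": "-0.4 0 0 0 0 0 0;-0.8 0 0 0 0 0 0;-1 0 0 0 0 0 0"}}

```text
time: 1.55
tool_pos: [0.5499, -0.1025, 0.2557]
ee_rot: [3.141, 0.001, 1.569]
wrist_force: [0.5, 0.4, -0.2]
width: 0.0571
finger_force: 0.0
```

Emit:
{"method": "drive_tool", "body": {"deltas": "-0.4 0 0 0 0 0 0;-0.8 0 0 0 0 0 0;-1 0 0 0 0 0 0"}}

```text
time: 1.85
tool_pos: [0.5496, -0.203, 0.2551]
ee_rot: [-3.141, 0.001, 1.568]
wrist_force: [0.2, 1.0, -0.4]
width: 0.0332
finger_force: 0.0
```

Emit:
{"method": "drive_tool", "body": {"deltas": "-0.4 0 0 0 0 0 0;-0.8 0 0 0 0 0 0;-1 0 0 0 0 0 0;-1 0 0 0 0 0 0"}}

```text
time: 2.25
tool_pos: [0.5495, -0.3021, 0.2545]
ee_rot: [-3.14, -0.001, 1.567]
wrist_force: [0.2, 0.0, 0.1]
width: 0.0023
finger_force: 0.0
```

```bash
python3 - <<'E'
from h import *
print(tool()[:3,3].round(3))
s=snap('wrist'); save(s,'w1.png',1.5)
for t,z in(('on_end',.062),('off_end',.075),('rocker',.066)):
    print(t,[(np.round(d['xy']).tolist(),round(d['confidence'],2),ray(s,d['xy'],z)[:2].round(4).tolist()) for d in finder.landmark_of('wrist',t)])
E
```

```text
[ 0.55  -0.302  0.254]
on_end [([299.0, 211.0], 0.84, [0.6024, -0.3506])]
off_end [([256.0, 220.0], 0.73, [0.5441, -0.3586])]Traceback (most recent call last):
  File "<stdin>", line 5, in <module>
ValueError: it knows: brush, canister, crate, deck, empty, off_end, on_end, peg_jar, scoop, shelf, soap_box, soda_carton, spray
```

View pics/w1.png

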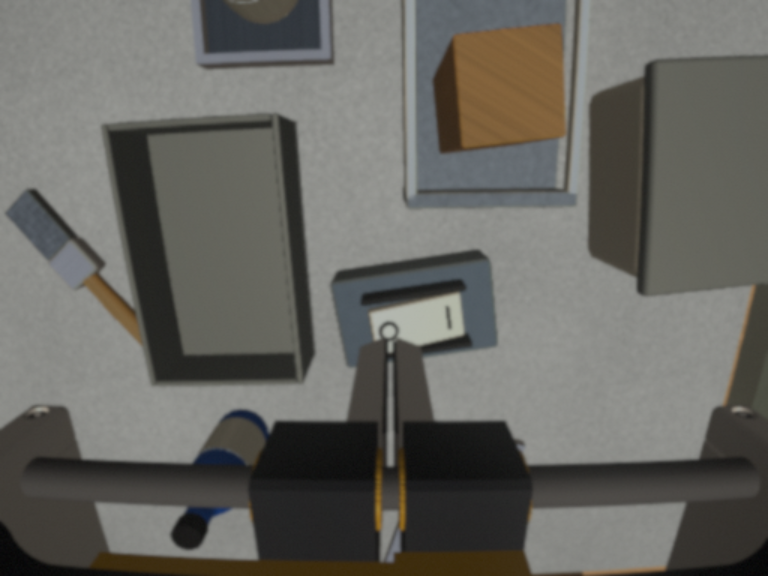

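The wrist view shows the ring at about px (259,221) and the bar at about (299,211). The off end works out at (0.545, -0.359) and the on end at (0.602, -0.351).

Emit:
{"method": "drive_tool", "body": {"deltas": "-0.4 -0.03 0.2 0 0 0 0;-0.57 -0.04 0.6 0 0 0 0;-0.57 -0.04 1 0 0 0 0;-0.57 -0.04 1 0 0 0 0"}}

```text
time: 2.8
tool_pos: [0.5429, -0.3529, 0.1475]
ee_rot: [-3.13, -0.01, 1.572]
wrist_force: [-0.6, 0.1, -0.5]
width: 0.0003
finger_force: 0.0
```

Emit:
{"method": "drive_tool", "body": {"deltas": "0 0 0.3 0 0 0 0;0 0 0.5 0 0 0 0;0 0 0.6 0 0 0 0;0 0 0.65 0 0 0 0;0 0 0.65 0 0 0 0"}}

```text
time: 3.3
tool_pos: [0.5468, -0.3566, 0.0918]
ee_rot: [3.14, 0.001, 1.572]
wrist_force: [-0.3, -1.2, 0.3]
width: 0.0005
finger_force: 0.0
```

Emit:
{"method": "drive_tool", "body": {"deltas": "0 0 0.05 0 0 0 0;0 0 0.1 0 0 0 0;0 0 0.15 0 0 0 0;0 0 0.2 0 0 0 0;0 0 0.22 0 0 0 0"}}

```text
time: 3.8
tool_pos: [0.5458, -0.3568, 0.0676]
ee_rot: [-3.141, -0.001, 1.571]
wrist_force: [0.6, 0.4, 0.2]
width: 0.0004
finger_force: 0.0
```

Emit:
{"method": "drive_tool", "body": {"deltas": "0 0 0.03 0 0 0 0;0 0 0.05 0 0 0 0;0 0 0.05 0 0 0 0"}}

```text
time: 4.1
tool_pos: [0.546, -0.357, 0.0666]
ee_rot: [3.141, 0.001, 1.571]
wrist_force: [-3.7, 2.5, 11.1]
width: 0.0006
finger_force: 6.0
```

Emit:
{"method": "drive_tool", "body": {"deltas": "0 0 0.03 0 0 0 0;0 0 0.05 0 0 0 0"}}

```text
time: 4.3
tool_pos: [0.5461, -0.3571, 0.0662]
ee_rot: [3.14, 0.002, 1.571]
wrist_force: [-11.4, 7.7, 30.8]
width: 0.0004
finger_force: 16.2
```

Emit:
{"method": "drive_tool", "body": {"deltas": "0 0 -0.3 0 0 0 0;0 0 -0.7 0 0 0 0;0 0 -1 0 0 0 0"}}

```text
time: 4.6
tool_pos: [0.5464, -0.3571, 0.1605]
ee_rot: [3.14, 0.001, 1.571]
wrist_force: [0.9, -0.1, 1.0]
width: 0.0003
finger_force: 0.0
```

Emit:
{"method": "drive_tool", "body": {"deltas": "0.2 0 -0.3 0 0 0 40;0.4 -0.1 -0.7 0 0 0 60;0.6 -0.3 -1 0 0 0 70;0.6 -0.3 -1 0 0 0 70"}}

```text
time: 5.0
tool_pos: [0.5169, -0.2962, 0.2659]
ee_rot: [3.132, 0.006, 1.572]
wrist_force: [0.4, 0.0, 0.8]
width: 0.0291
finger_force: 0.0
```

```bash
python3 - <<'E'
from h import *
print(tool()[:3,3].round(3))
s=snap('wrist'); save(s,'w2.png',1.5)
E
```

```text
[ 0.517 -0.296  0.266]
```

View pics/w2.png

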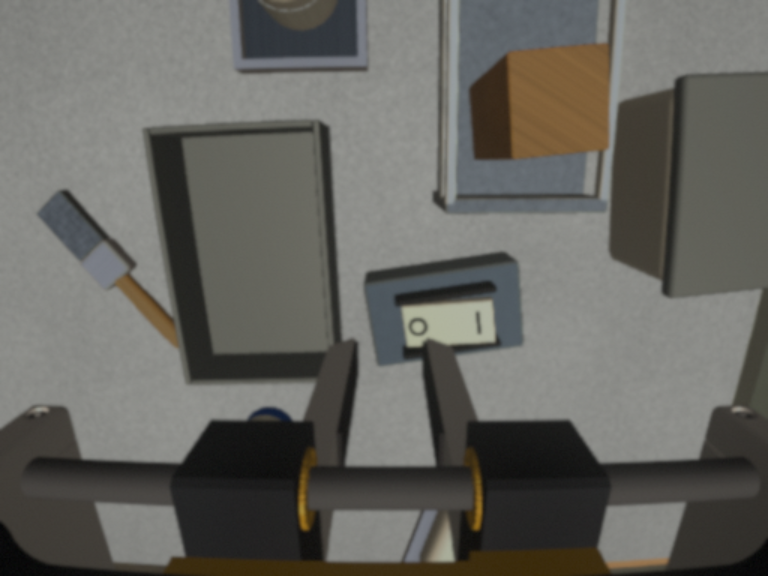

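The rocker went over: there was no force at z = 0.0676 and then a firm stop at 0.066. Next I go to the first empty and look.

Emit:
{"method": "drive_tool", "body": {"deltas": "0.4 -0.3 0 0 0 0 70;0.8 -0.6 0 0 0 0 70;1 -0.75 0 0 0 0 70"}}

```text
time: 5.35
tool_pos: [0.4392, -0.195, 0.2557]
ee_rot: [-3.138, -0.003, 1.571]
wrist_force: [0.5, 0.7, 0.9]
width: 0.0569
finger_force: 0.0
```

Emit:
{"method": "drive_tool", "body": {"deltas": "0.4 0 0 0 0 0 70;0.8 0 0 0 0 0 70;1 0 0 0 0 0 70"}}

```text
time: 5.65
tool_pos: [0.4405, -0.0948, 0.2562]
ee_rot: [-3.139, -0.002, 1.572]
wrist_force: [-0.1, -1.1, -0.4]
width: 0.0701
finger_force: 0.0
```

Emit:
{"method": "drive_tool", "body": {"deltas": "0.4 0 0 0 0 0 70;0.4 0 0 0 0 0 70;0.4 0 0 0 0 0 70"}}

```text
time: 5.95
tool_pos: [0.441, -0.0569, 0.2566]
ee_rot: [-3.139, -0.0, 1.572]
wrist_force: [0.6, 0.4, -0.6]
width: 0.0701
finger_force: 0.0
```

```bash
cat >> h.py <<'E'
def wl(t,z,n='wrist',f='landmark_of'):
    s=snap(n); W=tool()
    for d in getattr(finder,f)(n,t):
        if d['confidence']>.25:
            p=ray(s,d['xy'],z); print(n,t,np.round(d['xy']).tolist(),round(d['confidence'],2),p[:2].round(4).tolist(),'delta tool',(W[:3,:3].T@(p-W[:3,3])*10)[:2].round(3).tolist())
    return s
def cap(s,c,z):
    "centre of the dark/grey circle near expected point: refine by masks"
E
python3 - <<'E'
from h import *
print(tool().round(3))
s=wl('empty_1',.012); save(s,'w3.png',1.5); wl('deck',0)
E
```

```text
[[-0.001  1.    -0.003  0.441]
 [ 1.     0.001  0.    -0.057]
 [ 0.    -0.003 -1.     0.257]
 [ 0.     0.     0.     1.   ]]
wrist empty_1 [260.0, 169.0] 0.82 [0.4401, -0.0579] delta tool [-0.004, -0.003]
```

View pics/w3.png

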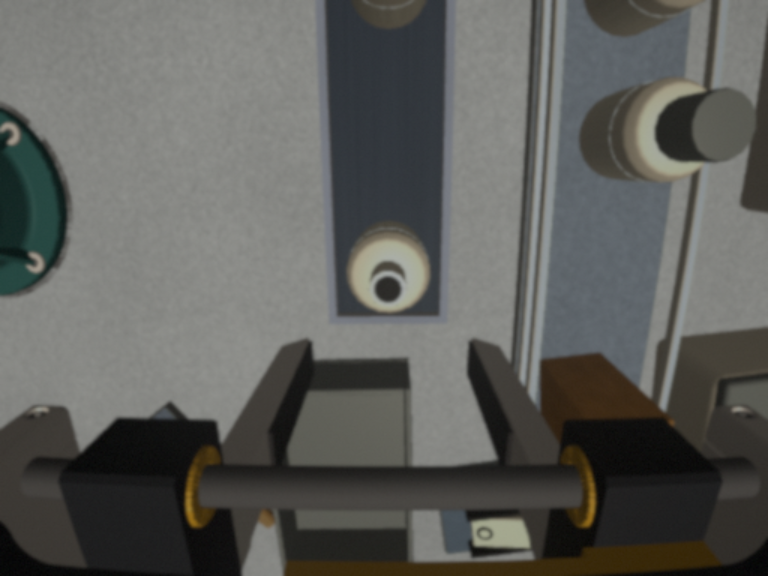

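The empty's mouth shows at px (259,193), right under the gripper. I descend and grip its neck.

Emit:
{"method": "drive_tool", "body": {"deltas": "0 0 0.4 0 0 0 70;0 0 0.8 0 0 0 70;0 0 1 0 0 0 70"}}

```text
time: 6.45
tool_pos: [0.4392, -0.0577, 0.1546]
ee_rot: [-3.136, -0.001, 1.569]
wrist_force: [-0.2, -0.2, -0.1]
width: 0.0698
finger_force: 0.0
```

Emit:
{"method": "drive_tool", "body": {"deltas": "0 0 0.3 0 0 0 70;0 0 0.51 0 0 0 60;0 0 0.51 0 0 0 40;0 0 0.51 0 0 0 20;0 0 0.51 0 0 0 20"}}

```text
time: 6.95
tool_pos: [0.4421, -0.0577, 0.1091]
ee_rot: [3.139, 0.001, 1.57]
wrist_force: [-0.3, 0.8, 0.6]
width: 0.0418
finger_force: 0.0
```

Emit:
{"method": "drive_tool", "body": {"deltas": "0 0 0 0 0 0 20;0 0 0 0 0 0 20;0 0 0 0 0 0 20;0 0 0 0 0 0 20"}}

```text
time: 7.35
tool_pos: [0.4417, -0.0572, 0.1086]
ee_rot: [3.139, 0.001, 1.571]
wrist_force: [-0.0, -0.6, 3.3]
width: 0.0273
finger_force: 29.8
```

Emit:
{"method": "drive_tool", "body": {"deltas": "0 0 -0.3 0 0 0 20;0 0 -0.7 0 0 0 20;0 0 -1 0 0 0 20;0 0 -1 0 0 0 20"}}

```text
time: 7.75
tool_pos: [0.4434, -0.0575, 0.2124]
ee_rot: [3.132, 0.002, 1.571]
wrist_force: [-0.7, 0.1, 0.2]
width: 0.0278
finger_force: 29.8
```

Emit:
{"method": "drive_tool", "body": {"deltas": "-0.3 -0.15 -0.1 0 0 0 20;-0.7 -0.3 -0.1 0 0 0 20;-1 -0.45 -0.1 0 0 0 20"}}

```text
time: 8.05
tool_pos: [0.395, -0.158, 0.2159]
ee_rot: [-3.14, -0.0, 1.571]
wrist_force: [-0.2, 0.1, 0.3]
width: 0.0274
finger_force: 29.8
```

Emit:
{"method": "drive_tool", "body": {"deltas": "-0.4 0 0 0 0 0 20;-0.8 0 0 0 0 0 20;-1 0 0 0 0 0 20"}}

```text
time: 8.35
tool_pos: [0.3948, -0.2592, 0.2151]
ee_rot: [-3.139, -0.001, 1.568]
wrist_force: [0.3, 1.0, -0.4]
width: 0.0277
finger_force: 29.8
```

Emit:
{"method": "drive_tool", "body": {"deltas": "-0.4 0 0 0 0 0 20;-0.8 0 0 0 0 0 20;-0.96 0 0 0 0 0 20;-0.96 0 0 0 0 0 20;-0.96 0 0 0 0 0 20"}}

```text
time: 8.85
tool_pos: [0.3958, -0.3518, 0.2164]
ee_rot: [-3.14, -0.003, 1.571]
wrist_force: [0.0, 0.6, -1.2]
width: 0.028
finger_force: 29.8
```

```bash
python3 - <<'E'
from h import *
print(tool()[:3,3].round(3)); s=wl('crate',0); save(s,'w4.png',1.3)
E
```

```text
[ 0.396 -0.352  0.216]
wrist crate [252.0, 134.0] 0.86 [0.3852, -0.2981] delta tool [0.53, -0.107]
```

View pics/w4.png

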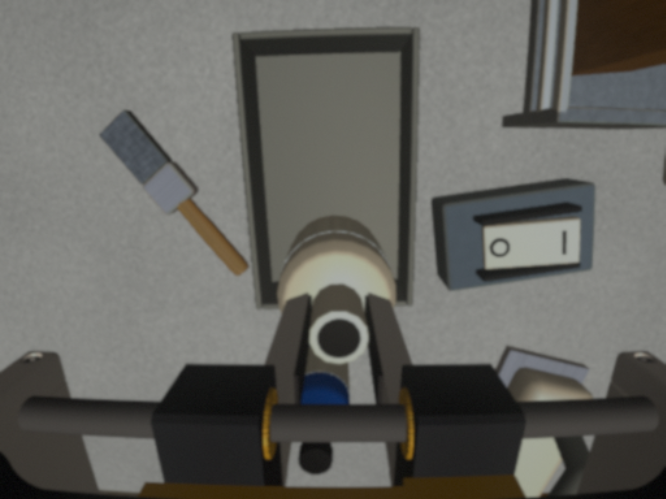

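The bottle hangs over the near half of the crate, clear of the walls.

Emit:
{"method": "drive_tool", "body": {"deltas": "0 -0.04 0.3 0 0 0 20;0 -0.04 0.6 0 0 0 20;0 -0.04 0.9 0 0 0 20;0 -0.04 1 0 0 0 20;0 -0.04 1 0 0 0 20"}}

```text
time: 9.45
tool_pos: [0.3915, -0.3512, 0.1162]
ee_rot: [-3.14, -0.003, 1.572]
wrist_force: [0.0, -0.6, 0.2]
width: 0.0276
finger_force: 29.8
```

Emit:
{"method": "drive_tool", "body": {"deltas": "0 0 0.04 0 0 0 20;0 0 0.08 0 0 0 20;0 0 0.1 0 0 0 20"}}

```text
time: 9.75
tool_pos: [0.3926, -0.3535, 0.1086]
ee_rot: [3.14, 0.002, 1.571]
wrist_force: [-0.4, 0.3, -0.6]
width: 0.0278
finger_force: 29.8
```

Emit:
{"method": "drive_tool", "body": {"deltas": "0 0 0.02 0 0 0 20;0 0 0.04 0 0 0 20;0 0 0.04 0 0 0 20"}}

```text
time: 10.05
tool_pos: [0.3919, -0.353, 0.1033]
ee_rot: [-3.141, -0.0, 1.571]
wrist_force: [-0.1, 0.8, -0.3]
width: 0.0272
finger_force: 29.8
```

Emit:
{"method": "drive_tool", "body": {"deltas": "0 0 0 0 0 0 40;0 0 0 0 0 0 55;0 0 0 0 0 0 65;0 0 -0.3 0 0 0 70;0 0 -0.7 0 0 0 70"}}

```text
time: 10.55
tool_pos: [0.3908, -0.3517, 0.1716]
ee_rot: [-3.138, -0.005, 1.571]
wrist_force: [0.8, -0.9, 0.4]
width: 0.064
finger_force: 0.0
```

Emit:
{"method": "drive_tool", "body": {"deltas": "0 0 -0.5 0 0 0 70;0.4 0.2 -0.8 0 0 0 70;0.8 0.4 -0.8 0 0 0 70;1 0.5 -0.8 0 0 0 70"}}

```text
time: 10.95
tool_pos: [0.4438, -0.251, 0.2562]
ee_rot: [3.137, 0.002, 1.573]
wrist_force: [-0.0, 0.0, -1.0]
width: 0.0699
finger_force: 0.0
```

Emit:
{"method": "drive_tool", "body": {"deltas": "0.4 0 0 0 0 0 70;0.8 0 0 0 0 0 70;1 0 0 0 0 0 70"}}

```text
time: 11.25
tool_pos: [0.442, -0.1504, 0.2541]
ee_rot: [3.14, -0.0, 1.573]
wrist_force: [0.7, 0.0, -0.5]
width: 0.0701
finger_force: 0.0
```

Emit:
{"method": "drive_tool", "body": {"deltas": "0.4 0 0 0 0 0 70;0.8 0 0 0 0 0 70;1 0 0 0 0 0 70"}}

```text
time: 11.55
tool_pos: [0.4418, -0.0505, 0.254]
ee_rot: [3.14, -0.001, 1.573]
wrist_force: [-0.6, 0.1, -0.4]
width: 0.0701
finger_force: 0.0
```

Emit:
{"method": "drive_tool", "body": {"deltas": "0.4 0 0 0 0 0 70;0.8 0 0 0 0 0 70;1 0 0 0 0 0 70"}}

```text
time: 11.85
tool_pos: [0.4417, 0.0495, 0.2539]
ee_rot: [3.141, -0.001, 1.573]
wrist_force: [0.4, -0.3, 0.4]
width: 0.0701
finger_force: 0.0
```

Emit:
{"method": "drive_tool", "body": {"deltas": "0.4 0 0 0 0 0 70;0.8 0 0 0 0 0 70;1 0 0 0 0 0 70;1 0 0 0 0 0 70"}}

```text
time: 12.25
tool_pos: [0.4417, 0.1492, 0.2536]
ee_rot: [3.141, -0.001, 1.575]
wrist_force: [0.2, -0.0, 0.7]
width: 0.0701
finger_force: 0.0
```

```bash
python3 - <<'E'
from h import *
print(tool()[:3,3].round(3)); wl('empty_1',.012); wl('canister_a',.06); wl('empty_1',.012,'side')
E
```

```text
[0.442 0.149 0.254]
wrist empty_1 [258.0, 148.0] 0.68 [0.4383, 0.1798] delta tool [0.322, -0.035]
wrist canister_a [397.0, 159.0] 0.85 [0.6225, 0.1703] delta tool [0.241, 1.804]
wrist canister_a [395.0, 236.0] 0.78 [0.6349, 0.0593] delta tool [-0.869, 1.929]
wrist canister_a [404.0, 64.0] 0.72 [0.6184, 0.2876] delta tool [1.414, 1.762]
side empty_1 [351.0, 258.0] 0.88 [0.3843, -0.3601] delta tool [-5.061, -0.571]
side empty_1 [208.0, 188.0] 0.88 [0.4423, 0.1781] delta tool [0.322, 0.0]
```

Emit:
{"method": "drive_tool", "body": {"deltas": "0.3 -0.02 0.2 0 0 0 70;0.3 -0.02 0.5 0 0 0 70;0.3 -0.02 0.9 0 0 0 70;0.3 -0.02 1 0 0 0 70"}}

```text
time: 12.95
tool_pos: [0.4374, 0.1755, 0.1489]
ee_rot: [-3.133, 0.002, 1.57]
wrist_force: [-0.7, 0.1, -0.4]
width: 0.0699
finger_force: 0.0
```

Emit:
{"method": "drive_tool", "body": {"deltas": "0 0 0.3 0 0 0 70;0 0 0.48 0 0 0 60;0 0 0.48 0 0 0 40;0 0 0.48 0 0 0 20;0 0 0.48 0 0 0 20"}}

```text
time: 13.45
tool_pos: [0.4414, 0.1771, 0.1077]
ee_rot: [3.138, -0.001, 1.57]
wrist_force: [-0.6, 0.5, 0.2]
width: 0.0415
finger_force: 0.0
```

Emit:
{"method": "drive_tool", "body": {"deltas": "0 0 0 0 0 0 20;0 0 0 0 0 0 20;0 0 0 0 0 0 20;0 0 0 0 0 0 20"}}

```text
time: 13.85
tool_pos: [0.4407, 0.1772, 0.1067]
ee_rot: [3.139, -0.001, 1.571]
wrist_force: [-1.6, 0.4, 3.9]
width: 0.0275
finger_force: 29.9
```

Emit:
{"method": "drive_tool", "body": {"deltas": "0 0 -0.3 0 0 0 20;0 0 -0.7 0 0 0 20;0 0 -1 0 0 0 20;0 0 -1 0 0 0 20"}}

```text
time: 14.25
tool_pos: [0.4424, 0.1777, 0.2104]
ee_rot: [3.132, -0.003, 1.571]
wrist_force: [0.2, 0.3, -0.5]
width: 0.0278
finger_force: 29.9
```

Emit:
{"method": "drive_tool", "body": {"deltas": "-0.3 -0.15 -0.1 0 0 0 20;-0.7 -0.3 -0.1 0 0 0 20;-1 -0.48 -0.1 0 0 0 20"}}

```text
time: 14.55
tool_pos: [0.3909, 0.0756, 0.2137]
ee_rot: [-3.139, 0.001, 1.571]
wrist_force: [0.3, -0.8, -1.2]
width: 0.0275
finger_force: 29.9
```

Emit:
{"method": "drive_tool", "body": {"deltas": "-0.4 0 0 0 0 0 20;-0.8 0 0 0 0 0 20;-1 0 0 0 0 0 20"}}

```text
time: 14.85
tool_pos: [0.3908, -0.0252, 0.2135]
ee_rot: [-3.139, 0.0, 1.568]
wrist_force: [-0.5, 1.2, -0.6]
width: 0.0273
finger_force: 29.9
```

Emit:
{"method": "drive_tool", "body": {"deltas": "-0.4 0 0 0 0 0 20;-0.8 0 0 0 0 0 20;-1 0 0 0 0 0 20"}}

```text
time: 15.15
tool_pos: [0.3909, -0.1252, 0.2133]
ee_rot: [-3.138, -0.0, 1.568]
wrist_force: [0.4, -1.0, -0.1]
width: 0.0273
finger_force: 29.9
```

Emit:
{"method": "drive_tool", "body": {"deltas": "-0.4 0 0 0 0 0 20;-0.8 0 0 0 0 0 20;-1 0 0 0 0 0 20;-1.0 0 0 0 0 0 20;-1 0 0 0 0 0 20"}}

```text
time: 15.65
tool_pos: [0.3914, -0.2224, 0.2138]
ee_rot: [-3.139, -0.003, 1.57]
wrist_force: [0.1, 0.5, 0.6]
width: 0.0272
finger_force: 29.9
```

```bash
python3 - <<'E'
from h import *
print(tool()[:3,3].round(3)); wl('empty_1',.006,'side'); wl('empty_1',.006,'scene'); wl('canister_a',.06,'side'); wl('canister_a',.06,'scene')
E
```

```text
[ 0.391 -0.222  0.214]
side empty_1 [350.0, 257.0] 0.95 [0.395, -0.3553] delta tool [-1.337, 0.037]
side empty_1 [309.0, 213.0] 0.55 [0.5021, -0.1716] delta tool [0.499, 1.109]
scene empty_1 [249.0, 142.0] 0.89 [0.3155, -0.3541] delta tool [-1.323, -0.765]
scene empty_1 [234.0, 145.0] 0.74 [0.3747, -0.3612] delta tool [-1.395, -0.174]
side canister_a [267.0, 159.0] 0.88 [0.6222, 0.0503] delta tool [2.719, 2.305]
side canister_a [209.0, 140.0] 0.8 [0.6193, 0.2938] delta tool [5.154, 2.28]
side canister_a [238.0, 152.0] 0.63 [0.6082, 0.1581] delta tool [3.797, 2.167]
scene canister_a [262.0, 292.0] 0.96 [0.6126, 0.2768] delta tool [4.988, 2.21]
scene canister_a [236.0, 261.0] 0.66 [0.6254, 0.1629] delta tool [3.849, 2.336]
scene canister_a [217.0, 235.0] 0.62 [0.6298, 0.0554] delta tool [2.774, 2.379]
```

Emit:
{"method": "drive_tool", "body": {"deltas": "-0.2 0 0.3 0 0 0 20;-0.2 0 0.6 0 0 0 20;-0.2 0 0.9 0 0 0 20;-0.2 0 1 0 0 0 20;-0.2 0 1 0 0 0 20"}}

```text
time: 16.55
tool_pos: [0.3911, -0.2421, 0.114]
ee_rot: [-3.139, -0.002, 1.571]
wrist_force: [0.1, -0.5, -1.2]
width: 0.0276
finger_force: 29.9
```

Emit:
{"method": "drive_tool", "body": {"deltas": "0 0 0.04 0 0 0 20;0 0 0.08 0 0 0 20;0 0 0.11 0 0 0 20;0 0 0.11 0 0 0 20"}}

```text
time: 16.95
tool_pos: [0.3921, -0.2431, 0.1047]
ee_rot: [3.141, 0.0, 1.571]
wrist_force: [-0.4, -0.2, -0.5]
width: 0.0273
finger_force: 29.9
```

Emit:
{"method": "drive_tool", "body": {"deltas": "0 0 0.02 0 0 0 20;0 0 0.02 0 0 0 20;0 0 0.02 0 0 0 45;0 0 0.02 0 0 0 60;0 0 0.02 0 0 0 70"}}

```text
time: 17.45
tool_pos: [0.3922, -0.2431, 0.1027]
ee_rot: [3.141, 0.0, 1.571]
wrist_force: [-0.9, -0.4, -0.3]
width: 0.0482
finger_force: 0.0
```

Emit:
{"method": "drive_tool", "body": {"deltas": "0 0 0 0 0 0 70;0 0 -0.3 0 0 0 70;0 0 -0.7 0 0 0 70;0 0 -1 0 0 0 70"}}

```text
time: 17.85
tool_pos: [0.3923, -0.2432, 0.2046]
ee_rot: [3.14, 0.001, 1.571]
wrist_force: [0.1, -0.0, -0.2]
width: 0.07
finger_force: 0.0
```

Emit:
{"method": "drive_tool", "body": {"deltas": "0 0 -0.4 0 0 0 70;0.4 0.3 -0.8 0 0 0 70;0.8 0.7 -1 0 0 0 70;1 1 -1 0 0 0 70"}}

```text
time: 18.25
tool_pos: [0.4872, -0.1473, 0.3053]
ee_rot: [3.135, 0.003, 1.569]
wrist_force: [-0.2, -0.9, 0.3]
width: 0.07
finger_force: 0.0
```

Emit:
{"method": "drive_tool", "body": {"deltas": "0.4 0.4 0 0 0 0 70;0.7 0.7 0 0 0 0 70;1 1 0 0 0 0 70"}}

```text
time: 18.55
tool_pos: [0.5873, -0.0458, 0.3012]
ee_rot: [3.141, -0.0, 1.572]
wrist_force: [-0.2, -0.4, 0.3]
width: 0.07
finger_force: 0.0
```

Emit:
{"method": "drive_tool", "body": {"deltas": "0.3 0.1 0 0 0 0 70;0.6 0.3 0 0 0 0 70;0.9 0.3 0 0 0 0 70;0.9 0.3 0 0 0 0 70;0.9 0.3 0 0 0 0 70"}}

```text
time: 19.05
tool_pos: [0.6159, 0.0424, 0.3011]
ee_rot: [-3.141, 0.001, 1.572]
wrist_force: [0.6, -0.5, 0.2]
width: 0.0699
finger_force: 0.0
```

```bash
python3 - <<'E'
from h import *
print(tool().round(3)); wl('empty_1',.006,'side'); wl('canister_a',.06,'side'); wl('canister_a',.06,'scene')
s=wl('canister_a',.06); wl('deck',0); save(s,'w5.png',1.5); s=snap('side'); save(s,'s5.png',1.5)
E
```

```text
[[-0.001  1.    -0.     0.616]
 [ 1.     0.001 -0.001  0.042]
 [-0.001 -0.    -1.     0.301]
 [ 0.     0.     0.     1.   ]]
side empty_1 [316.0, 245.0] 0.91 [0.3893, -0.249] delta tool [-2.905, -2.265]
side empty_1 [353.0, 256.0] 0.78 [0.4013, -0.3604] delta tool [-4.019, -2.145]
side canister_a [238.0, 150.0] 0.94 [0.619, 0.1687] delta tool [1.279, 0.028]
side canister_a [269.0, 157.0] 0.73 [0.635, 0.05] delta tool [0.093, 0.191]
scene canister_a [233.0, 262.0] 0.97 [0.635, 0.1619] delta tool [1.211, 0.188]
scene canister_a [215.0, 237.0] 0.7 [0.6371, 0.0596] delta tool [0.189, 0.212]
scene canister_a [262.0, 291.0] 0.55 [0.6119, 0.2759] delta tool [2.351, -0.045]
wrist canister_a [269.0, 162.0] 0.98 [0.6285, 0.0508] delta tool [0.097, 0.126]
wrist canister_a [265.0, 78.0] 0.85 [0.6227, 0.1684] delta tool [1.273, 0.066]
wrist deck [150.0, 132.0] 0.76 [0.4343, 0.0915] delta tool [0.498, -1.817]
```

View pics/w5.png

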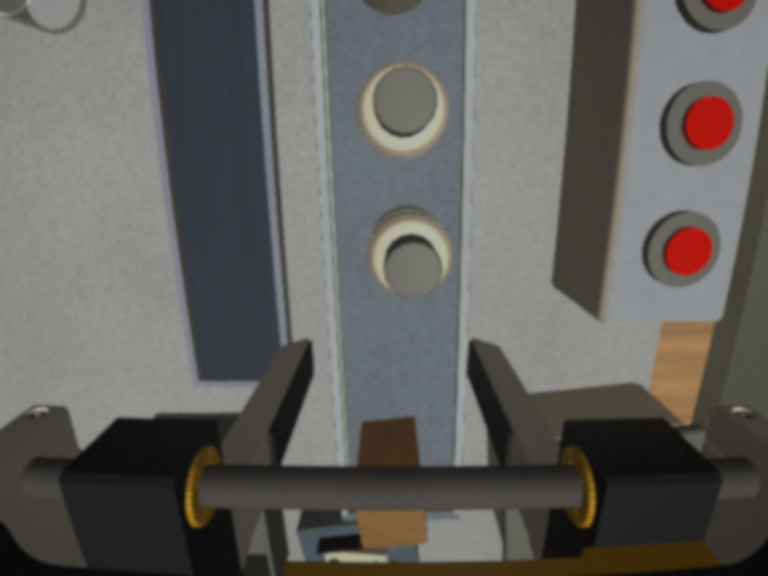

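View pics/s5.png

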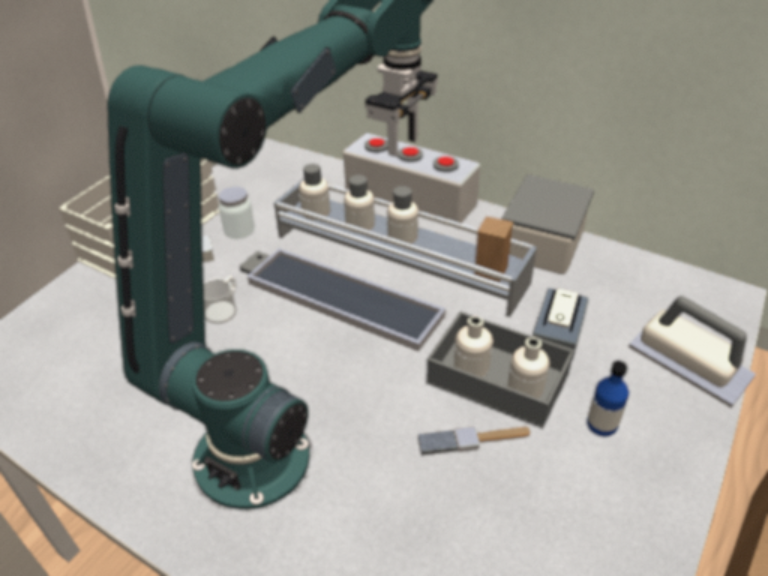

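Both empties stand upright in the crate, and the rocker's bar end is up (off). The nearest canister's cap is at px (275,178), with its origin at about (0.629, 0.051).

Emit:
{"method": "drive_tool", "body": {"deltas": "0.09 0.13 0.3 0 0 0 75;0.09 0.13 0.7 0 0 0 75;0.09 0.13 1 0 0 0 75;0.09 0.13 1 0 0 0 75"}}

```text
time: 20.0
tool_pos: [0.6259, 0.0512, 0.1948]
ee_rot: [-3.13, -0.0, 1.571]
wrist_force: [-0.6, -0.1, -0.3]
width: 0.0748
finger_force: 0.0
```

```bash
python3 - <<'E'
from h import *
s=snap('wrist'); print(tool()[:3,3].round(3)); save(s,'w6.png',1.5)
s=snapshot('wrist')
E
python3 - <<'E'
from h import *
# deck corners in w5: TCP (0.616,0.042,0.301)
s=snapshot('wrist'); T=np.array([[0,1,0,.616],[1,0,0,.0424],[0,0,-1,.3011],[0,0,0,1.]]); s['Tw']=T@s['hand_eye']
for p in [(195,383),(283,380),(150,0),(262,0)]: print(p,ray(s,np.array(p)/1.5,.024).round(4))
print('cap',ray(s,np.array((413,267))/1.5,.186).round(4))
E
```

```text
[0.627 0.051 0.198]
(195, 383) [ 0.3829 -0.121   0.024 ]
(283, 380) [ 0.4898 -0.1158  0.024 ]
(150, 0) [0.3842 0.286  0.024 ]
(262, 0) [0.4944 0.281  0.024 ]
cap [0.6317 0.0582 0.186 ]
```

View pics/w6.png

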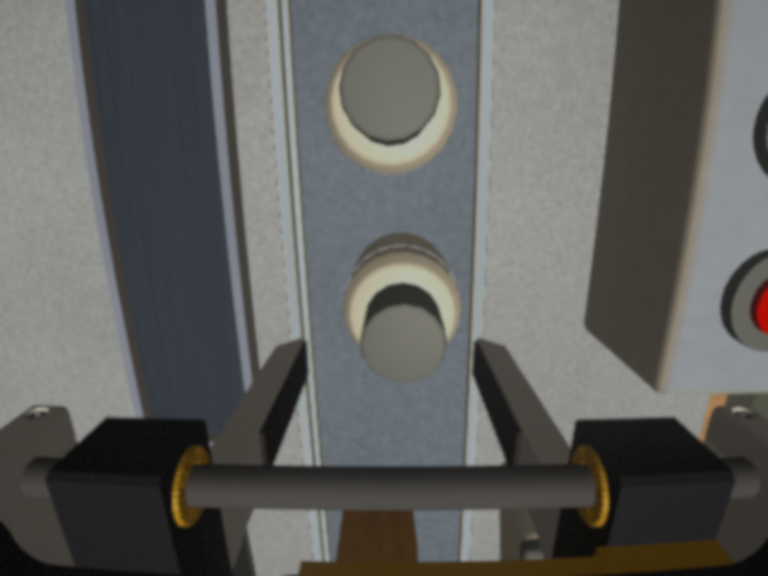

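The cap is centred at px (269,229), about 4 mm towards +x and +y of the fingers' middle.

Emit:
{"method": "drive_tool", "body": {"deltas": "0.04 0.04 0.1 0 0 0 75;0.04 0.04 0.3 0 0 0 75;0.04 0.04 0.46 0 0 0 75;0.04 0.04 0.46 0 0 0 60;0.04 0.04 0.46 0 0 0 35"}}

```text
time: 20.65
tool_pos: [0.6336, 0.0553, 0.1564]
ee_rot: [3.14, -0.0, 1.571]
wrist_force: [-0.3, -0.4, 0.2]
width: 0.0622
finger_force: 0.0
```

Emit:
{"method": "drive_tool", "body": {"deltas": "0 0 0 0 0 0 35;0 0 0 0 0 0 35;0 0 0 0 0 0 35;0 0 0 0 0 0 35"}}

```text
time: 21.05
tool_pos: [0.6333, 0.0552, 0.1567]
ee_rot: [3.14, -0.0, 1.571]
wrist_force: [-0.9, -0.1, 3.3]
width: 0.0415
finger_force: 30.0
```

Emit:
{"method": "drive_tool", "body": {"deltas": "0 0 -0.3 0 0 0 35;0 0 -0.6 0 0 0 35;0 0 -0.9 0 0 0 35;0 0 -1 0 0 0 35"}}

```text
time: 21.45
tool_pos: [0.634, 0.0552, 0.2587]
ee_rot: [3.136, -0.0, 1.571]
wrist_force: [0.2, -0.2, -1.4]
width: 0.0414
finger_force: 29.9
```

Emit:
{"method": "drive_tool", "body": {"deltas": "0 -0.3 0 0 0 0 35;-0.2 -0.6 0 0 0 0 35;-0.4 -1 0 0 0 0 35"}}

```text
time: 21.75
tool_pos: [0.532, 0.015, 0.2527]
ee_rot: [-3.139, 0.0, 1.572]
wrist_force: [-0.1, -0.5, -1.8]
width: 0.0414
finger_force: 30.0
```

Emit:
{"method": "drive_tool", "body": {"deltas": "-0.2 -0.3 0 0 0 0 35;-0.4 -0.6 0 0 0 0 35;-0.54 -0.94 0 0 0 0 35;-0.54 -0.94 0 0 0 0 35;-0.54 -0.94 0 0 0 0 35"}}

```text
time: 22.25
tool_pos: [0.4384, -0.0389, 0.2544]
ee_rot: [-3.141, -0.0, 1.57]
wrist_force: [-0.2, -0.3, -2.9]
width: 0.042
finger_force: 30.0
```

Emit:
{"method": "drive_tool", "body": {"deltas": "0 0 0.3 0 0 0 35;0 0 0.7 0 0 0 35;0 0 1 0 0 0 35;0 0 1 0 0 0 35;0 0 1 0 0 0 35"}}

```text
time: 22.75
tool_pos: [0.4394, -0.0384, 0.155]
ee_rot: [-3.14, -0.001, 1.572]
wrist_force: [-0.0, 0.4, -2.5]
width: 0.0416
finger_force: 30.0
```

Emit:
{"method": "drive_tool", "body": {"deltas": "0 0 0.15 0 0 0 35;0 0 0.3 0 0 0 35;0 0 0.4 0 0 0 35;0 0 0.43 0 0 0 35;0 0 0.43 0 0 0 35"}}

```text
time: 23.25
tool_pos: [0.4395, -0.0389, 0.113]
ee_rot: [3.14, 0.0, 1.571]
wrist_force: [-0.3, -0.1, -3.3]
width: 0.0415
finger_force: 30.0
```

Emit:
{"method": "drive_tool", "body": {"deltas": "0 0 0.02 0 0 0 35;0 0 0.03 0 0 0 35;0 0 0.03 0 0 0 35"}}

```text
time: 23.55
tool_pos: [0.4391, -0.0389, 0.1096]
ee_rot: [3.141, 0.0, 1.571]
wrist_force: [0.2, -0.2, -3.1]
width: 0.0415
finger_force: 30.0
```

Still carrying its weight, so a little lower before I release. Then on to the next canister.

Emit:
{"method": "drive_tool", "body": {"deltas": "0 0 0.01 0 0 0 35;0 0 0.02 0 0 0 35;0 0 0.02 0 0 0 35"}}

```text
time: 23.85
tool_pos: [0.4392, -0.039, 0.1086]
ee_rot: [3.14, 0.0, 1.571]
wrist_force: [-1.8, 0.7, 5.5]
width: 0.0417
finger_force: 30.0
```

Emit:
{"method": "drive_tool", "body": {"deltas": "0 0 0 0 0 0 50;0 0 0 0 0 0 65;0 0 0 0 0 0 75;0 0 0 0 0 0 75"}}

```text
time: 24.25
tool_pos: [0.4389, -0.0388, 0.107]
ee_rot: [-3.142, -0.0, 1.571]
wrist_force: [-0.4, 1.2, -0.7]
width: 0.0702
finger_force: 0.0
```

Emit:
{"method": "drive_tool", "body": {"deltas": "0 0 -0.3 0 0 0 75;0 0 -0.6 0 0 0 75;0 0 -1 0 0 0 75"}}

```text
time: 24.55
tool_pos: [0.4378, -0.0386, 0.2065]
ee_rot: [-3.138, -0.001, 1.571]
wrist_force: [0.6, -0.2, -0.6]
width: 0.075
finger_force: 0.0
```

Emit:
{"method": "drive_tool", "body": {"deltas": "0.3 0.3 -0.3 0 0 0 75;0.6 0.6 -0.7 0 0 0 75;1 1 -0.9 0 0 0 75"}}

```text
time: 24.85
tool_pos: [0.5276, 0.0488, 0.2934]
ee_rot: [3.136, 0.001, 1.569]
wrist_force: [-0.4, -0.3, 0.4]
width: 0.0751
finger_force: 0.0
```

Emit:
{"method": "drive_tool", "body": {"deltas": "0.3 0.3 0 0 0 0 75;0.6 0.6 0 0 0 0 75;0.8 0.85 0 0 0 0 75;0.8 0.85 0 0 0 0 75;0.8 0.85 0 0 0 0 75"}}

```text
time: 25.35
tool_pos: [0.6112, 0.1286, 0.2883]
ee_rot: [-3.139, 0.001, 1.571]
wrist_force: [0.8, -1.2, -0.1]
width: 0.0747
finger_force: 0.0
```

```bash
python3 - <<'E'
from h import *
print(tool()[:3,3].round(3)); wl('empty_1',.006,'side'); wl('canister_a',.012,'side')
wl('canister_a',.06)
E
```

```text
[0.611 0.129 0.288]
side empty_1 [312.0, 246.0] 0.9 [0.3776, -0.2403] delta tool [-3.682, -2.329]
side empty_1 [350.0, 256.0] 0.81 [0.3964, -0.3531] delta tool [-4.81, -2.141]
side canister_a [242.0, 148.0] 0.77 [0.6956, 0.2008] delta tool [0.735, 0.847]
side canister_a [264.0, 209.0] 0.71 [0.4441, -0.0381] delta tool [-1.657, -1.666]
side canister_a [210.0, 141.0] 0.58 [0.6748, 0.3313] delta tool [2.038, 0.638]
wrist canister_a [163.0, 260.0] 0.92 [0.4544, -0.0172] delta tool [-1.449, -1.564]
wrist canister_a [272.0, 141.0] 0.67 [0.6276, 0.1694] delta tool [0.419, 0.166]
wrist canister_a [266.0, 50.0] 0.59 [0.6192, 0.2879] delta tool [1.604, 0.08]
```

Emit:
{"method": "drive_tool", "body": {"deltas": "0.3 0.18 0.1 0 0 0 75;0.42 0.18 0.4 0 0 0 75;0.42 0.18 0.7 0 0 0 75;0.42 0.18 0.85 0 0 0 75;0.42 0.18 0.85 0 0 0 75"}}

```text
time: 26.15
tool_pos: [0.6276, 0.1697, 0.2018]
ee_rot: [-3.136, 0.001, 1.57]
wrist_force: [-0.4, -0.5, 0.2]
width: 0.0749
finger_force: 0.0
```

```bash
python3 - <<'E'
from h import *
s=wl('canister_a',.06); print(tool()[:3,3].round(3)); save(s,'w7.png',1.5)
E
```

```text
wrist canister_a [256.0, 186.0] 0.91 [0.6225, 0.1702] delta tool [0.005, -0.06]
wrist canister_a [253.0, 76.0] 0.71 [0.6195, 0.288] delta tool [1.183, -0.09]
[0.629 0.17  0.206]
```

View pics/w7.png

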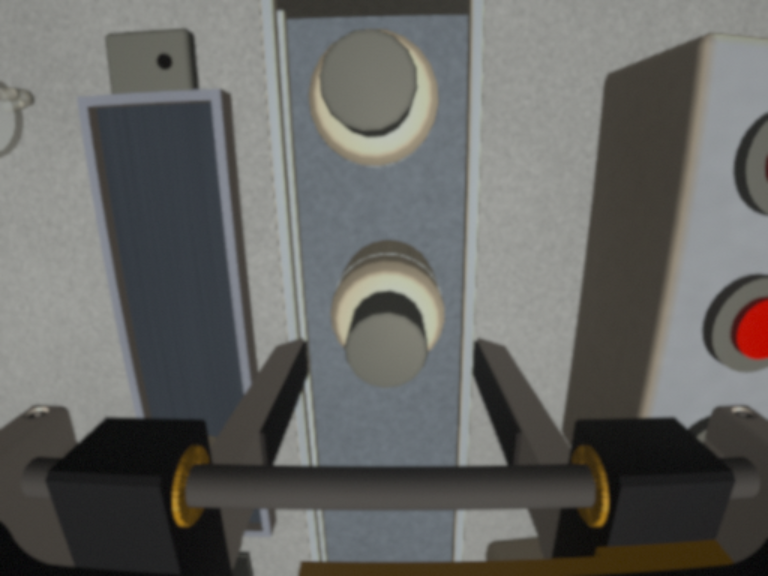

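The cap at px (258,232) is between the fingers, so I descend.

Emit:
{"method": "drive_tool", "body": {"deltas": "0.03 -0.02 0.1 0 0 0 75;0.03 -0.02 0.3 0 0 0 75;0.03 -0.02 0.47 0 0 0 75;0.03 -0.02 0.47 0 0 0 60;0.03 -0.02 0.47 0 0 0 35"}}

```text
time: 26.75
tool_pos: [0.6274, 0.1735, 0.1586]
ee_rot: [3.14, -0.0, 1.571]
wrist_force: [-0.3, 0.4, 0.7]
width: 0.0626
finger_force: 0.0
```

Emit:
{"method": "drive_tool", "body": {"deltas": "0 0 0 0 0 0 35;0 0 0 0 0 0 35;0 0 0 0 0 0 35;0 0 0 0 0 0 35"}}

```text
time: 27.15
tool_pos: [0.6275, 0.1736, 0.1591]
ee_rot: [3.14, -0.0, 1.571]
wrist_force: [-0.7, 0.3, 3.0]
width: 0.041
finger_force: 29.9
```

Emit:
{"method": "drive_tool", "body": {"deltas": "0 0 -0.3 0 0 0 35;0 0 -0.6 0 0 0 35;0 0 -0.9 0 0 0 35;0 0 -1 0 0 0 35"}}

```text
time: 27.55
tool_pos: [0.6283, 0.1736, 0.2612]
ee_rot: [3.136, -0.001, 1.571]
wrist_force: [-0.0, 0.7, -3.0]
width: 0.0411
finger_force: 29.9
```

Emit:
{"method": "drive_tool", "body": {"deltas": "0 -0.3 0 0 0 0 35;-0.2 -0.6 0 0 0 0 35;-0.4 -1 0 0 0 0 35"}}

```text
time: 27.85
tool_pos: [0.5263, 0.133, 0.255]
ee_rot: [-3.139, 0.001, 1.571]
wrist_force: [-0.5, -0.9, -1.7]
width: 0.0413
finger_force: 30.0
```

Emit:
{"method": "drive_tool", "body": {"deltas": "-0.2 -0.3 0 0 0 0 35;-0.4 -0.6 0 0 0 0 35;-0.48 -0.88 0 0 0 0 35;-0.48 -0.88 0 0 0 0 35;-0.48 -0.88 0 0 0 0 35"}}

```text
time: 28.35
tool_pos: [0.4389, 0.0854, 0.2569]
ee_rot: [3.142, -0.0, 1.57]
wrist_force: [0.2, 0.8, -2.6]
width: 0.041
finger_force: 30.0
```

Emit:
{"method": "drive_tool", "body": {"deltas": "0 0 0.3 0 0 0 35;0 0 0.7 0 0 0 35;0 0 1 0 0 0 35;0 0 1 0 0 0 35;0 0 1 0 0 0 35"}}

```text
time: 28.85
tool_pos: [0.4396, 0.0857, 0.1573]
ee_rot: [-3.14, 0.0, 1.571]
wrist_force: [-0.2, 0.7, -0.2]
width: 0.0412
finger_force: 30.0
```

Emit:
{"method": "drive_tool", "body": {"deltas": "0 0 0.15 0 0 0 35;0 0 0.3 0 0 0 35;0 0 0.4 0 0 0 35;0 0 0.43 0 0 0 35;0 0 0.43 0 0 0 35"}}

```text
time: 29.35
tool_pos: [0.4398, 0.0855, 0.1154]
ee_rot: [3.14, -0.0, 1.571]
wrist_force: [-0.3, -0.6, -2.2]
width: 0.0412
finger_force: 30.0
```

Emit:
{"method": "drive_tool", "body": {"deltas": "0 0 0.02 0 0 0 35;0 0 0.04 0 0 0 35;0 0 0.04 0 0 0 35;0 0 0.05 0 0 0 35;0 0 0.05 0 0 0 35"}}

```text
time: 29.85
tool_pos: [0.4396, 0.0856, 0.111]
ee_rot: [3.14, -0.0, 1.571]
wrist_force: [-2.4, 0.6, 4.4]
width: 0.0415
finger_force: 30.0
```

Emit:
{"method": "drive_tool", "body": {"deltas": "0 0 0 0 0 0 50;0 0 0 0 0 0 65;0 0 0 0 0 0 75;0 0 0 0 0 0 75"}}

```text
time: 30.25
tool_pos: [0.4391, 0.0854, 0.1094]
ee_rot: [-3.141, 0.0, 1.571]
wrist_force: [-0.4, -0.0, 0.3]
width: 0.0696
finger_force: 0.0
```

Emit:
{"method": "drive_tool", "body": {"deltas": "0 0 -0.3 0 0 0 75;0 0 -0.6 0 0 0 75;0 0 -1 0 0 0 75"}}

```text
time: 30.55
tool_pos: [0.4381, 0.0853, 0.2089]
ee_rot: [-3.138, 0.0, 1.571]
wrist_force: [-0.1, 0.1, 0.3]
width: 0.0747
finger_force: 0.0
```

Emit:
{"method": "drive_tool", "body": {"deltas": "0.3 0.3 -0.3 0 0 0 75;0.6 0.6 -0.7 0 0 0 75;1 1 -0.9 0 0 0 75"}}

```text
time: 30.85
tool_pos: [0.5278, 0.1733, 0.296]
ee_rot: [3.136, -0.001, 1.57]
wrist_force: [0.5, -0.7, 0.6]
width: 0.0753
finger_force: 0.0
```

Emit:
{"method": "drive_tool", "body": {"deltas": "0.3 0.3 0 0 0 0 75;0.6 0.6 0 0 0 0 75;0.8 0.8 0 0 0 0 75;0.8 0.8 0 0 0 0 75;0.8 0.8 0 0 0 0 75"}}

```text
time: 31.35
tool_pos: [0.6065, 0.2528, 0.2907]
ee_rot: [-3.139, 0.001, 1.571]
wrist_force: [-0.4, -0.2, 0.7]
width: 0.0749
finger_force: 0.0
```

```bash
python3 - <<'E'
from h import *
print(tool()[:3,3].round(3)); wl('canister_a',.012,'side')
wl('canister_a',.06)
E
```

```text
[0.606 0.253 0.291]
side canister_a [264.0, 211.0] 0.91 [0.4356, -0.043] delta tool [-2.951, -1.703]
side canister_a [234.0, 198.0] 0.88 [0.4408, 0.0718] delta tool [-1.803, -1.652]
side canister_a [210.0, 143.0] 0.76 [0.6626, 0.3268] delta tool [0.747, 0.566]
side canister_a [328.0, 251.0] 0.33 [0.3782, -0.2906] delta tool [-5.427, -2.277]
wrist canister_a [166.0, 259.0] 0.92 [0.4538, 0.1077] delta tool [-1.443, -1.523]
wrist canister_a [268.0, 142.0] 0.78 [0.6172, 0.2918] delta tool [0.399, 0.109]
wrist canister_a [176.0, 316.0] 0.63 [0.4604, -0.0038] delta tool [-2.559, -1.457]
```

Emit:
{"method": "drive_tool", "body": {"deltas": "0.3 0.14 0.1 0 0 0 75;0.39 0.14 0.4 0 0 0 75;0.39 0.14 0.7 0 0 0 75;0.39 0.14 0.85 0 0 0 75;0.39 0.14 0.85 0 0 0 75"}}

```text
time: 32.05
tool_pos: [0.619, 0.2906, 0.2044]
ee_rot: [-3.137, 0.002, 1.57]
wrist_force: [0.5, -0.6, 0.1]
width: 0.0751
finger_force: 0.0
```

```bash
python3 - <<'E'
from h import *
s=wl('canister_a',.06); print(tool()[:3,3].round(3)); save(s,'w8.png',1.0)
E
```

```text
wrist canister_a [260.0, 185.0] 0.8 [0.6181, 0.2911] delta tool [0.002, -0.016]
wrist canister_a [157.0, 364.0] 0.66 [0.4649, 0.0165] delta tool [-2.744, -1.546]
[0.621 0.291 0.209]
```

View pics/w8.png

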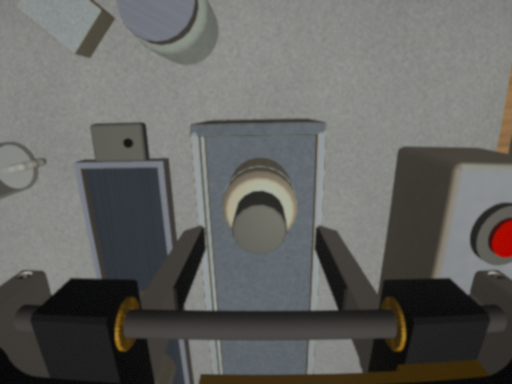

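The cap at px (260,228) is centred, so I grip it.

Emit:
{"method": "drive_tool", "body": {"deltas": "0.03 0 0.1 0 0 0 75;0.03 0 0.3 0 0 0 75;0.03 0 0.5 0 0 0 75;0.03 0 0.5 0 0 0 60;0.03 0 0.5 0 0 0 35"}}

```text
time: 32.65
tool_pos: [0.6207, 0.2948, 0.1579]
ee_rot: [3.141, -0.0, 1.571]
wrist_force: [1.0, 0.1, 1.0]
width: 0.0624
finger_force: 0.0
```

Emit:
{"method": "drive_tool", "body": {"deltas": "0 0 0 0 0 0 35;0 0 0 0 0 0 35;0 0 0 0 0 0 35;0 0 0 0 0 0 35"}}

```text
time: 33.05
tool_pos: [0.6206, 0.2951, 0.1588]
ee_rot: [3.14, -0.001, 1.571]
wrist_force: [-1.7, -0.6, 3.7]
width: 0.0412
finger_force: 29.9
```

Emit:
{"method": "drive_tool", "body": {"deltas": "0 0 -0.3 0 0 0 35;0 0 -0.6 0 0 0 35;0 0 -0.9 0 0 0 35;0 0 -1 0 0 0 35"}}

```text
time: 33.45
tool_pos: [0.6216, 0.295, 0.2603]
ee_rot: [3.136, -0.002, 1.571]
wrist_force: [0.8, -0.7, -2.9]
width: 0.0412
finger_force: 29.9
```

Emit:
{"method": "drive_tool", "body": {"deltas": "0 -0.3 0 0 0 0 35;-0.2 -0.6 0 0 0 0 35;-0.4 -1 0 0 0 0 35"}}

```text
time: 33.75
tool_pos: [0.5197, 0.2541, 0.2538]
ee_rot: [-3.138, 0.002, 1.571]
wrist_force: [-0.0, -0.3, -4.5]
width: 0.0412
finger_force: 30.0
```

Emit:
{"method": "drive_tool", "body": {"deltas": "-0.2 -0.3 0 0 0 0 35;-0.4 -0.6 0 0 0 0 35;-0.4 -0.81 0 0 0 0 35;-0.4 -0.81 0 0 0 0 35;-0.4 -0.81 0 0 0 0 35"}}

```text
time: 34.25
tool_pos: [0.4394, 0.2146, 0.2561]
ee_rot: [-3.141, 0.0, 1.571]
wrist_force: [0.1, -0.3, -3.5]
width: 0.0414
finger_force: 30.0
```

Emit:
{"method": "drive_tool", "body": {"deltas": "0 0 0.3 0 0 0 35;0 0 0.7 0 0 0 35;0 0 1 0 0 0 35;0 0 1 0 0 0 35;0 0 1 0 0 0 35"}}

```text
time: 34.75
tool_pos: [0.44, 0.2147, 0.1565]
ee_rot: [-3.14, 0.001, 1.571]
wrist_force: [1.2, 0.8, -2.5]
width: 0.0415
finger_force: 30.0
```

Emit:
{"method": "drive_tool", "body": {"deltas": "0 0 0.15 0 0 0 35;0 0 0.3 0 0 0 35;0 0 0.4 0 0 0 35;0 0 0.43 0 0 0 35;0 0 0.43 0 0 0 35"}}

```text
time: 35.25
tool_pos: [0.4401, 0.2149, 0.1148]
ee_rot: [3.14, -0.0, 1.571]
wrist_force: [0.2, -0.9, -2.8]
width: 0.0414
finger_force: 30.0
```

Emit:
{"method": "drive_tool", "body": {"deltas": "0 0 0.02 0 0 0 35;0 0 0.04 0 0 0 35;0 0 0.04 0 0 0 35;0 0 0.05 0 0 0 35;0 0 0.05 0 0 0 35"}}

```text
time: 35.75
tool_pos: [0.4403, 0.215, 0.1108]
ee_rot: [3.139, -0.001, 1.571]
wrist_force: [-0.6, 0.1, 5.0]
width: 0.0415
finger_force: 30.0
```

Emit:
{"method": "drive_tool", "body": {"deltas": "0 0 0 0 0 0 50;0 0 0 0 0 0 65;0 0 0 0 0 0 75;0 0 0 0 0 0 75"}}

```text
time: 36.15
tool_pos: [0.4393, 0.2146, 0.1087]
ee_rot: [-3.141, 0.0, 1.571]
wrist_force: [0.3, -0.5, -0.4]
width: 0.0702
finger_force: 0.0
```

Emit:
{"method": "drive_tool", "body": {"deltas": "0 0 -0.3 0 0 0 75;0 0 -0.6 0 0 0 75;0 0 -1 0 0 0 75"}}

```text
time: 36.45
tool_pos: [0.4383, 0.2143, 0.2082]
ee_rot: [-3.138, 0.001, 1.571]
wrist_force: [0.9, 0.4, -0.2]
width: 0.0751
finger_force: 0.0
```

Emit:
{"method": "drive_tool", "body": {"deltas": "-0.3 0 -0.3 0 0 0 75;-0.6 0 -0.7 0 0 0 75;-1 0 -0.9 0 0 0 75;-1 0 -0.9 0 0 0 75;-1 0 -0.9 0 0 0 75"}}

```text
time: 36.95
tool_pos: [0.4397, 0.1144, 0.2992]
ee_rot: [3.141, -0.001, 1.569]
wrist_force: [0.4, 0.2, -0.2]
width: 0.0752
finger_force: 0.0
```

```bash
python3 - <<'E'
from h import *
print(tool()[:3,3].round(3)); wl('canister_a',.012,'side'); wl('empty_1',.006,'side');wl('soda_carton',.06,'side')
s=snap('side'); save(s,'s9.png',1.5)
E
```

```text
[0.44  0.114 0.299]
side canister_a [200.0, 182.0] 0.89 [0.4515, 0.2171] delta tool [1.019, 0.127]
side canister_a [233.0, 197.0] 0.83 [0.4426, 0.0777] delta tool [-0.375, 0.038]
side canister_a [262.0, 209.0] 0.6 [0.4402, -0.0359] delta tool [-1.511, 0.014]
side canister_a [374.0, 214.0] 0.27 [0.5918, -0.3539] delta tool [-4.69, 1.531]
side empty_1 [314.0, 244.0] 0.92 [0.3886, -0.2412] delta tool [-3.567, -0.498]
side empty_1 [350.0, 259.0] 0.6 [0.3871, -0.356] delta tool [-4.715, -0.515]
side empty_1 [379.0, 196.0] 0.3 [0.6933, -0.3381] delta tool [-4.541, 2.547]
side soda_carton [331.0, 180.0] 0.96 [0.6247, -0.189] delta tool [-3.05, 1.859]
side soda_carton [158.0, 150.0] 0.6 [0.4796, 0.4184] delta tool [3.027, 0.419]
```

View pics/s9.png

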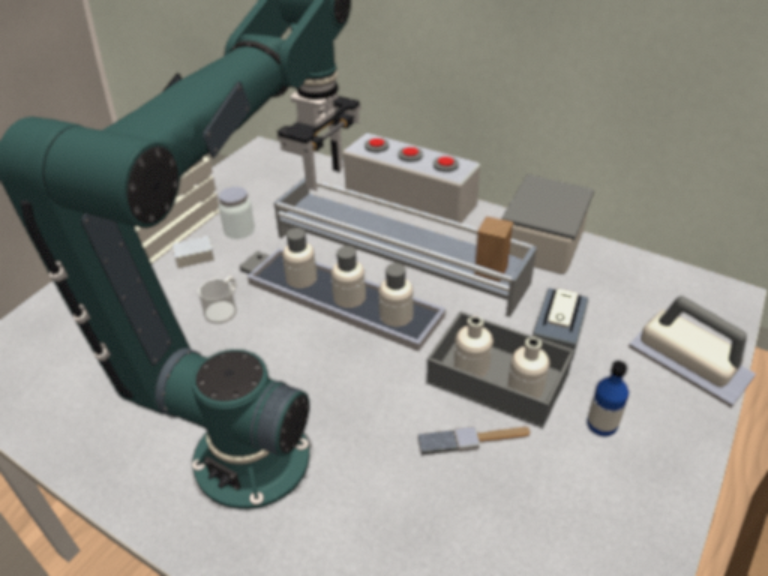

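All three canisters stand on the deck and both empties are in the crate. Now the on end.

Emit:
{"method": "drive_tool", "body": {"deltas": "-0.4 0 0 0 0 0 0;-0.8 0 0 0 0 0 0;-1 0 0 0 0 0 0"}}

```text
time: 37.6
tool_pos: [0.4392, 0.0132, 0.2986]
ee_rot: [-3.141, 0.001, 1.57]
wrist_force: [0.5, -0.1, 0.2]
width: 0.0548
finger_force: 0.0
```

Emit:
{"method": "drive_tool", "body": {"deltas": "-0.4 0.2 0 0 0 0 0;-0.7 0.4 0 0 0 0 0;-1 0.5 0 0 0 0 0"}}

```text
time: 37.9
tool_pos: [0.4904, -0.0863, 0.2982]
ee_rot: [-3.141, -0.0, 1.571]
wrist_force: [0.8, -0.1, -0.3]
width: 0.0308
finger_force: 0.0
```

Emit:
{"method": "drive_tool", "body": {"deltas": "-0.4 0.2 0 0 0 0 0;-0.7 0.4 0 0 0 0 0;-1 0.5 0 0 0 0 0"}}

```text
time: 38.2
tool_pos: [0.5406, -0.1863, 0.2978]
ee_rot: [-3.14, -0.001, 1.572]
wrist_force: [0.1, 0.2, 0.3]
width: 0.0061
finger_force: 0.0
```

Emit:
{"method": "drive_tool", "body": {"deltas": "-0.4 0.2 0 0 0 0 0;-0.7 0.4 0 0 0 0 0;-1 0.5 0 0 0 0 0;-1 0.5 0.2 0 0 0 0;-1 0.5 0.4 0 0 0 0"}}

```text
time: 38.7
tool_pos: [0.5903, -0.2861, 0.2576]
ee_rot: [-3.141, -0.0, 1.57]
wrist_force: [0.4, 0.4, 0.4]
width: 0.0003
finger_force: 0.0
```

```bash
python3 - <<'E'
from h import *
print(tool()[:3,3].round(3)); wl('on_end',.0785); wl('off_end',.066)
E
```

```text
[ 0.59  -0.286  0.258]
wrist on_end [269.0, 225.0] 0.59 [0.6016, -0.3497] delta tool [-0.656, 0.14]
wrist off_end [228.0, 229.0] 0.9 [0.5434, -0.3572] delta tool [-0.732, -0.448]
wrist off_end [284.0, 93.0] 0.51 [0.6166, -0.1789] delta tool [1.052, 0.285]
```

Target is (0.601, -0.350).

Emit:
{"method": "drive_tool", "body": {"deltas": "-0.4 0.11 0.2 0 0 0 0;-0.64 0.11 0.6 0 0 0 0;-0.64 0.11 1 0 0 0 0;-0.64 0.11 1 0 0 0 0;-0.64 0.11 1 0 0 0 0"}}

```text
time: 39.4
tool_pos: [0.6008, -0.3488, 0.1602]
ee_rot: [3.141, -0.0, 1.571]
wrist_force: [-0.5, 0.1, 0.7]
width: 0.0004
finger_force: 0.0
```

Emit:
{"method": "drive_tool", "body": {"deltas": "0 0 0.3 0 0 0 0;0 0 0.5 0 0 0 0;0 0 0.6 0 0 0 0;0 0 0.65 0 0 0 0;0 0 0.65 0 0 0 0"}}

```text
time: 39.9
tool_pos: [0.6015, -0.3495, 0.0961]
ee_rot: [3.139, 0.002, 1.571]
wrist_force: [0.3, 0.3, -0.2]
width: 0.0008
finger_force: 0.0
```

Emit:
{"method": "drive_tool", "body": {"deltas": "0 0 0.05 0 0 0 0;0 0 0.1 0 0 0 0;0 0 0.15 0 0 0 0;0 0 0.2 0 0 0 0;0 0 0.22 0 0 0 0"}}

```text
time: 40.4
tool_pos: [0.6007, -0.3494, 0.0721]
ee_rot: [3.141, 0.0, 1.571]
wrist_force: [-0.2, 0.3, 0.5]
width: 0.0002
finger_force: 0.2
```

Emit:
{"method": "drive_tool", "body": {"deltas": "0 0 0.02 0 0 0 0;0 0 0.04 0 0 0 0;0 0 0.05 0 0 0 0"}}

```text
time: 40.7
tool_pos: [0.6, -0.3493, 0.067]
ee_rot: [-3.141, -0.0, 1.571]
wrist_force: [-0.7, 0.5, 3.6]
width: 0.0005
finger_force: 1.3
```

Emit:
{"method": "drive_tool", "body": {"deltas": "0 0 0.02 0 0 0 0;0 0 0.04 0 0 0 0;0 0 0.05 0 0 0 0"}}

```text
time: 41.0
tool_pos: [0.6004, -0.3495, 0.0665]
ee_rot: [3.14, 0.002, 1.571]
wrist_force: [-6.3, 3.2, 15.6]
width: 0.0003
finger_force: 7.2
```

Emit:
{"method": "drive_tool", "body": {"deltas": "0 0 -0.3 0 0 0 0;0 0 -0.7 0 0 0 0;0 0 -1 0 0 0 0"}}

```text
time: 41.3
tool_pos: [0.6006, -0.3495, 0.1641]
ee_rot: [3.14, 0.001, 1.571]
wrist_force: [1.0, -0.5, 0.5]
width: 0.0002
finger_force: 0.0
```

Emit:
{"method": "drive_tool", "body": {"deltas": "0.3 -0.3 -0.3 0 0 0 0;0.6 -0.6 -0.7 0 0 0 0;0.8 -0.8 -0.9 0 0 0 0;0.8 -0.8 -0.9 0 0 0 0"}}

```text
time: 41.7
tool_pos: [0.5204, -0.268, 0.2594]
ee_rot: [3.132, 0.006, 1.572]
wrist_force: [1.1, 0.7, 0.8]
width: 0.0009
finger_force: 0.0
```

```bash
python3 - <<'E'
from h import *
s=snap('side'); w=snap('wrist')
a=np.vstack([w['img'][80:330,150:450]]); b=s['img'][120:290,120:440]
f=lambda i:cv2.resize(i[:,:,::-1],(560,int(560*i.shape[0]/i.shape[1])))[:299]
cv2.imwrite('pics/f10.png',np.vstack([f(a),f(b)]))
wl('canister_a',.012,'side'); wl('empty_1',.006,'side'); wl('canister_a',.012,'scene')
E
```

```text
side canister_a [265.0, 210.0] 0.8 [0.4393, -0.0456] delta tool [2.239, -0.812]
side canister_a [200.0, 182.0] 0.62 [0.4536, 0.2199] delta tool [4.894, -0.668]
side canister_a [233.0, 200.0] 0.6 [0.4311, 0.0679] delta tool [3.374, -0.894]
side empty_1 [314.0, 245.0] 0.78 [0.3867, -0.2418] delta tool [0.272, -1.328]
side empty_1 [350.0, 257.0] 0.72 [0.3929, -0.3561] delta tool [-0.871, -1.266]
scene canister_a [303.0, 254.0] 0.84 [0.4385, 0.1979] delta tool [4.67, -0.812]
scene canister_a [279.0, 227.0] 0.6 [0.4433, 0.0758] delta tool [3.448, -0.764]
scene canister_a [263.0, 203.0] 0.57 [0.4357, -0.0357] delta tool [2.334, -0.84]
```

View pics/f10.png

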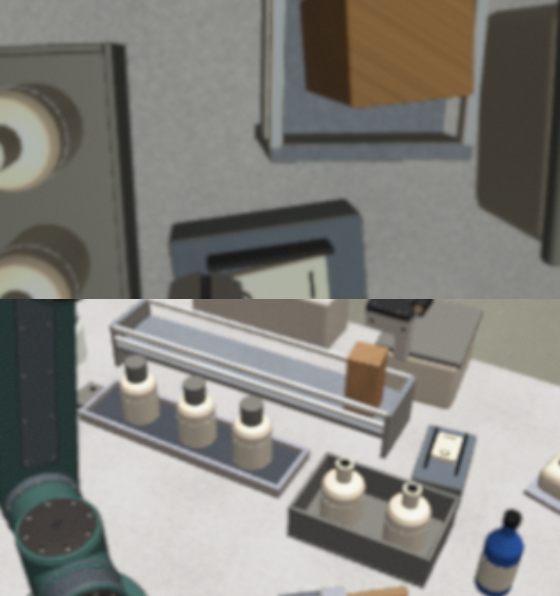

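The rocker is back to its starting look: bar end down, with the same firm stop at 0.066. The three canisters are on the deck, the empties are upright in the crate, and the gripper is clear.

```bash
python3 -c "
from bench import robot
print(robot.close_job())"
```

```text
the job is handed in; nothing more can be done
None
```

I handed the job in after about 42 s of robot time: the station was switched off, both empties went upright into the returns crate, all three canisters present went onto the deck, and the station was switched on again; no verdict came back.

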